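# Unload the gluing form and show the sole to the camera

## Task

The cork sole on the gluing form has set: lift the steel saddle weight off it and hang the weight astride the rail, hanging by itself. Then pick the sole off the form and hold it up still over the inspection camera, the middle of its waist at the camera's view point, its underside squarely facing the lens and lying crosswise with the toe to the left as seen from the robot; finish there while still holding it. Leave the other things on the bench where they are, do not bump the camera, and let neither the weight nor the sole drop onto the bench.

Things in the scene. Friction and masses are not known exactly. Their poses are not given: they have to be found in the camera images.
- form: Fixed wooden gluing form: a narrow upright block 30 wide (x), 170 long (y) and 60 mm high including its dark base plate, which is 100 x 210 x 12 mm. Origin on the bench, x across the block, y along it (both block and base are centred 15 mm towards +y of the origin), z up. The sole lies on the block's top, 60 mm up.
- sole: Cork shoe sole on the form, rigid, 20 mm thick, 220 long, 0.08-0.15 kg. Origin: underside, middle of the narrow waist. y points to the toe (128 mm away; at the start roughly to the robot's left), -y to the heel (92 mm), z up out of the top face. Waist 46 mm wide (x), sides parallel from y = -45 to 45 mm, overhanging the form's block 8 mm a side; forefoot 76, heel 58 wide.
- sole_toe (a point): Tip of the sole's toe, at the level of the underside; axes as the sole.
- saddle: Saddle weight, dark steel inverted U astride the sole's waist, about 0.55 kg. Origin: centre of the roof's under face, resting on the sole. Channel along y, z up. Roof 66 (x) x 60 (y) x 6 mm; legs reach 60 mm below the origin, 54 mm apart; 86 mm wide over cheek weights. On the roof a pale wooden grip fin, 12 mm thick (x), 56 long (y), top 42 mm above the origin. Centre of mass below the roof.
- rail: Fixed steel rail: a horizontal round bar 16 mm in diameter and 200 mm long on two end posts. Origin on the bench under the middle of the bar; the bar runs along y.
- rail_mid (a point): Middle of the rail's bar, on its axis, 170 mm above the bench; y along the bar, z up. Hung, the saddle's origin lies about 8 mm above this level.
- camera: Fixed inspection camera: small grey camera between two aluminium cheeks on a black 100 x 100 mm base plate, up to 125 mm high. Origin on the bench under the centre of the base. The lens looks up and back towards the robot, 30 degrees off vertical towards its own -x; y is horizontal, to the robot's left. Rail and camera may stand on either side of the form.
- view (a point): The camera's view point in the air, 155 mm from the lens glass along its line of sight, 248 mm above the bench, 100 mm from the camera's origin towards its -x. z: line of sight, from the lens up and back towards the robot, 30 degrees off vertical; y: horizontal, to the robot's left. Wanted: the sole's origin here, its z along this z (underside to the lens), its toe along this y.
- spare_sole: Bystander: a larger cork sole (242 mm long) lying flat on the bench; origin under the middle of its waist.
- glue_jar: Bystander: white jar with a blue lid, 72 mm across, 85 mm high; origin at its underside.
- pounding_block: Bystander: dark wooden block 110 x 130 x 35 mm; origin at its underside.
- hammer: Bystander: hammer lying on the bench along its x, on the robot's left side.
- brush: Bystander: brush lying on the bench along its x, on the robot's right side.
- whetstone: Bystander: grey stone in a wooden holder, 50 x 150 x 32 mm; origin at its underside.
- heel_lift: Bystander: black rubber heel piece 60 x 70 x 14 mm; origin at its underside.
- table: The bench, its top at height 0.
Things that resemble listed ones, but are neither listed nor needed, are in the scene too. Leave any purple look-alike of the camera alone.

How it is judged (in metres and radians):
On the way:
1. the saddle weight hangs astride the rail, let go (contact force between saddle and rail above 2.5 N and contact force between saddle and the fingers below 0.1 N and height (world z) of saddle above 0.155 m and x of saddle in the frame of rail_mid between -0.032 and 0.032 m and angle between saddle's own z axis and vertical below 0.7 rad and linear speed of saddle below 0.05 m/s), for 0.3 s.
At the end, for the whole second after the job is handed in: Saddle hangs by itself astride the bar, untouched, within 40 degrees of upright. Sole held by the fingers only, still: origin within 30 mm of the view point, underside facing the lens within 11 degrees, length crosswise within 11 degrees, toe to the robot's left (all of step 1 and distance between sole and view below 0.03 m and angle between the z axis of sole and the z axis of view, either way round below 0.2 rad and angle between the y axis of sole and the y axis of view, either way round below 0.2 rad and y of sole_toe in the frame of view above 0.08 m and angle between sole's own z axis and vertical below 1.2 rad and contact force between sole and the fingers above 2 N and contact force between sole and camera below 0.1 N and contact force between sole and saddle below 0.1 N and contact force between sole and rail below 0.1 N and linear speed of sole below 0.03 m/s); the arm keeps its last pose, push and grip.
It fails at once if a bystander is pushed more than 30 mm (distance of any of spare_sole, glue_jar, pounding_block, hammer, brush, whetstone, heel_lift from where it was at the start of the episode above 0.03 m).
It fails at once if the camera is bumped (contact force between camera and anything else above 3 N).
It fails at once if the saddle weight or the sole falls onto the bench (contact force between any of saddle, sole and table above 0.5 N).
It also fails if it takes over 61 s, if anything falls off the work surface, if the arm or the gripper's body presses on something with over 40 N, if the wrist force passes 120 N, or if a joint passes its speed limit or range.

## Robot

A 6-joint arm with a two-finger parallel gripper is mounted at the origin on the work surface. World frame = base frame: x ahead of the robot, y to its left, z up, the work surface at z = 0. Lengths are in mm, angles in rad, forces in N, time in s.
With the tool pointing down it reaches from about 300 to 775 mm from the base axis. Payload 14.6 kg.
Tool frame: the origin (TCP) lies between the finger pads; the fingertips stand 25 mm ahead of it and the grasp point (between the pads) lies 6 mm ahead of it; z points along the fingers, y is the line along which they close (so a half turn about z gives the same grasp; the last joint's range is limited). The gripper opens to 94 mm and grips with 3 to 60 N. Pads are 16 mm wide; open, the fingers measure 119 mm over their backs; the gripper's body (75 mm by 177 mm) begins 78 mm behind the grasp point.
Start: joints at [-1.374, 0.3, 1.521, -0, 1.321, -0.067], TCP at [143.406, -530.965, 230.446] pointing down, gripper open.
Joint ranges: [-3.03, 3.03], [-0.79, 2.21], [0.23, 2.52], [-1.04, 4.18], [0, 3.07], [-2.55, 2.55]. Speed limits (rad/s): [2.22, 2.22, 2.57, 3.14, 3.14, 3.14].

## Interface

Orientations are given as [roll, pitch, yaw] about the fixed x, y, z axes, in that order (R = Rz(yaw) Ry(pitch) Rx(roll)).
In Python, from cell import manip gives the robot as it stands. The module is installed in compiled form; this text tells all that it offers.
- The arm moves only by the tool step_arm, never from a script. Its argument "series" is one flat list of numbers, 5 for each row, row after row: the shift along the world's x, y, z in mm, then the turn about the world's z in rad, then the closure, from 0 (fully open) to 1 (shut). In form: [dx, dy, dz, spin, jaw, dx, dy, dz, spin, jaw, ...]. A call has 1 to 20 rows; each row shifts and turns the commanded pose from where the row before left it; what a row does not reach is not made up. A row lasts 1/8 s, in which the tool goes at most 62.5 mm and 10.7 degrees, less where a joint would pass 70% of its speed; a pose out of reach is approached as far as the arm can. A call is refused whole if a number of a shift passes 62.5 or a number of a turn 0.188, either way. A call with a gripper value outside its range is refused whole. The fingers move at their own pace and stop on an object; "squeeze" is the grip in N (left out, the last holds). Time passes only in rows, so rows that do not move let the fingers close. It gives the time, the measured TCP pose, the force, the opening and the grip force at its end, in the units of the state.
- manip.read_state(): the state, without advancing time (a new reading comes with each control period).
- manip.camera(name): name is "scene" or "top" or "wrist"; returns (picture, depth): 384x512x3 uint8, blue, green, red; 384x512 float32, mm along the optical axis (not along the pixel's ray), 0 where there is no reading.
- manip.camera_info(name): a dict with "fovy" (degrees; the focal length in pixels is half the picture's height over the tangent of half this angle, whatever the lens; pixels are square), "cx", "cy" (the principal point, pixels), "eye" and "orientation" of the camera in the world. Camera axes: x right, y down, z forward; pixel columns grow to the right and rows downward; lengths in mm; the calibration is good to about 2 mm. A picture is of the moment at which its call begins: read the wrist's pose just before it. camera_info takes no time and is no camera call; for the wrist camera it gives the pose at the moment of the call.
- manip.sign_off(): hands the job in; it is judged then, once.
The state is a dict: "clock": time; "joints": joint angles; "qd": joint speeds; "effort": joint torques, N m; "eef_pos": TCP position; "eef_rot": TCP orientation; "wrist_force": force on the tool from outside, world axes, zero at the start; "moment": the same for the moment, N m; "finger_gap": finger opening in mm; "finger_force": force on a finger pad.
Only numpy, scipy, OpenCV 4.12 (cv2) and the standard library are available. Lean on these libraries where they do the work, as an engineer would, in place of code of your own. Each camera call takes 0.05 s, during which the arm holds its last target. There are 200 camera calls.

## Working session

There is one attempt and no reset: what is moved stays moved. The work goes in short steps, Python scripts to look and compute and a tool call to move; the robot and the scene stay as the last step left them, time stands still between calls to the robot, and variables do not carry over. Pictures are saved under pics/ and viewed, at most 10 in all, crops included, and the job is handed in when it is done.

Besides the shell and the picture viewer there is one more tool, called as name(argument=value, ...) on one line, values as JSON. step_arm: Moves the arm, as the interface text tells. Its arguments: {"type":"object","properties":{"series":{"type":"array"},"squeeze":{"type":"number"}},"required":["series"]}

```bash
mkdir -p pics
cat > h.py <<'E'
import numpy as np, cv2
from scipy.spatial.transform import Rotation as R
from cell import manip
def cloud(name,save=None):
    i=manip.camera_info(name); im,d=manip.camera(name)
    if save: cv2.imwrite('pics/'+save,im)
    f=im.shape[0]/2/np.tan(np.radians(i['fovy'])/2)
    v,u=np.mgrid[:im.shape[0],:im.shape[1]]
    p=np.dstack([(u-i['cx'])/f*d,(v-i['cy'])/f*d,d])
    o=np.array(i['orientation'],float)
    M=o if o.shape==(3,3) else R.from_euler('xyz',o).as_matrix()
    P=p@M.T+np.array(i['eye']); P[d<=0]=np.nan
    return im,P
E
python3 - <<'E'
from h import *
for n in('top','scene','wrist'):print(n,manip.camera_info(n))
s=manip.read_state();print(s)
a,P=cloud('top');b,Q=cloud('scene')
np.savez('c.npz',a=a,P=P,b=b,Q=Q)
cv2.imwrite('pics/a.png',cv2.resize(a,(800,600)));cv2.imwrite('pics/b.png',cv2.resize(b,(800,600)))
E
```

```text
top {'fovy': 54.49528562777478, 'cx': 247.60002024228018, 'cy': 195.15194750776928, 'eye': array([ 429.15097714,  -32.90744754, 1285.71568686]), 'orientation': array([-3.06566014, -0.01703631, -1.59404283])}
scene {'fovy': 52.07512180790941, 'cx': 258.72023582883065, 'cy': 188.7591999945273, 'eye': array([1366.47623907, -653.75032723, 1201.70555748]), 'orientation': array([-2.35786222,  0.0107576 ,  0.95059862])}
wrist {'fovy': 69.04065709323356, 'cx': 255.21489964369565, 'cy': 192.35347802483184, 'eye': array([ 211.87181405, -512.86643233,  383.67449058]), 'orientation': array([ 2.89647523e+00,  1.99277054e-03, -1.30734163e+00])}
{'clock': 0.0, 'joints': array([-1.37359670e+00,  3.00462736e-01,  1.52162988e+00,  3.50717371e-05,
        1.32070923e+00, -6.66226198e-02]), 'qd': array([-1.21092400e-03,  2.29119013e-03, -2.28018125e-03, -3.27817133e-04,
        2.22156769e-03, -4.23047076e-05]), 'effort': array([-5.47925611e-04, -5.31816208e+01, -3.52740633e+01,  7.08180713e-02,
        2.44169187e-02, -1.19804149e-04]), 'eef_pos': array([ 143.36794044, -530.72104759,  229.87026311]), 'eef_rot': array([-3.14038840e+00, -1.14394864e-04,  2.63813476e-01]), 'wrist_force': array([ 0.30101823,  0.02714251, -0.22357731]), 'moment': array([-0.02394986, -0.0085475 , -0.02055283]), 'finger_force': 0.0, 'finger_gap': 93.97005607562056}
```

View pics/a.png

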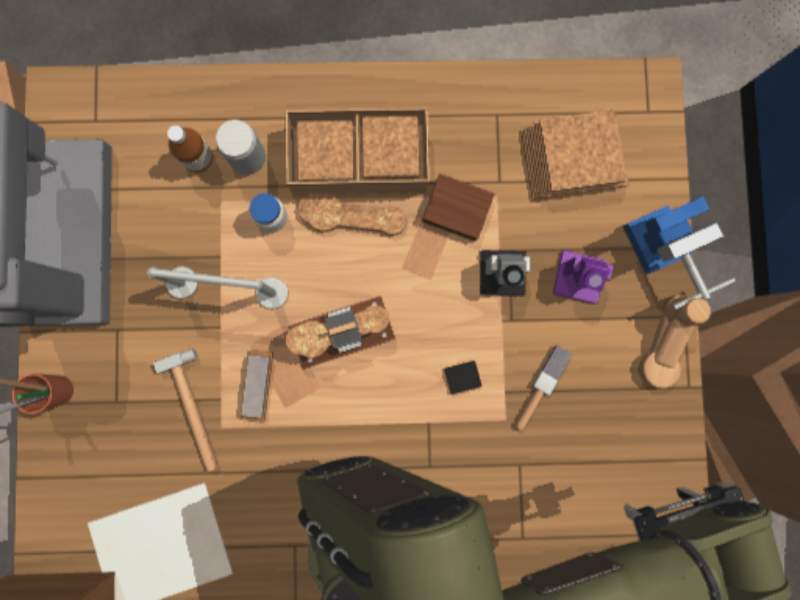

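View pics/b.png

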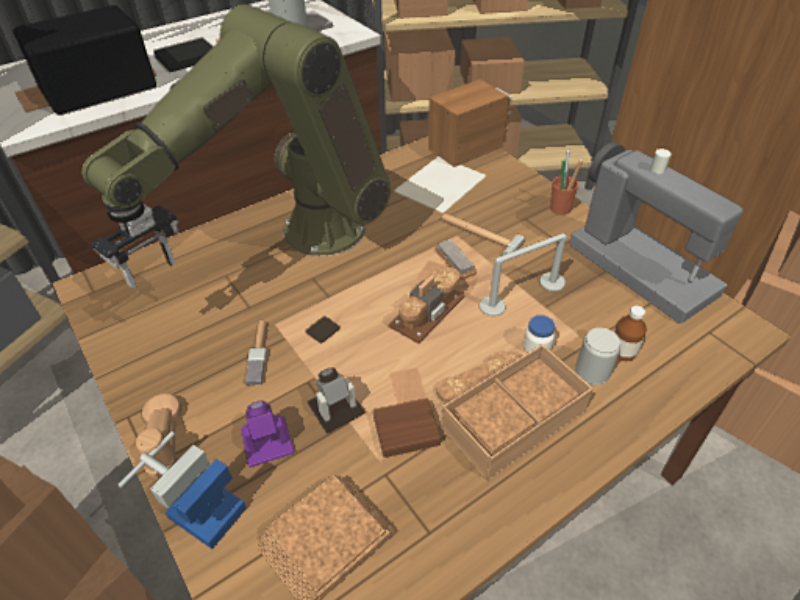

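Top view (800x600): the robot is at the bottom and +y is to the left. The form with sole and saddle is around (340,332), toe left at (300,340). The rail runs from (150,272) to (272,290), the grey camera is at (505,272) and the purple decoy at (583,275). The scene view shows the same layout.

Run:
```python
from h import *
z=np.load('c.npz');a,P,b,Q=[z[k] for k in('a','P','b','Q')]
def reg(P,c,lo,hi,zl,zh,im=None):
    m=(P[...,0]>lo[0])&(P[...,0]<hi[0])&(P[...,1]>lo[1])&(P[...,1]<hi[1])&(P[...,2]>zl)&(P[...,2]<zh)
    return P[m],m
def px(u,v): return P[int(v*.64),int(u*.64)].round(0)
for n,u,v in[('rail',200,279),('railL',150,272),('railR',272,292),('fin',343,328),('toe',300,340),('heel',375,318),('cam',505,272),('base',485,285)]:print(n,px(u,v))
def line(p):
    c=np.median(p[:,:2],0);u,s,vt=np.linalg.svd(p[:,:2]-p[:,:2].mean(0),full_matrices=0)
    d=vt[0]*np.sign(vt[0,1]);t=(p[:,:2]-p[:,:2].mean(0))@d
    mid=p[:,:2].mean(0)+d*(t.min()+t.max())/2
    return len(p),'mid',mid.round(1),'yaw',np.arctan2(-d[0],d[1]).round(4),'len',np.ptp(t).round(0),'z',np.percentile(p[:,2],[5,50,95]).round(1)
for nm,C in(('top',P),('scene',Q)):
    c=px(200,279)
    p,_=reg(C,None,(c[0]-100,c[1]-200),(c[0]+100,c[1]+200),155,195);print(nm,'rail',line(p))
    f=px(343,328)
    p,_=reg(C,None,(f[0]-60,f[1]-60),(f[0]+60,f[1]+60),112,135)
    if len(p)>5:print(nm,'fin',line(p))
    p,_=reg(C,None,(f[0]-90,f[1]-160),(f[0]+90,f[1]+160),68,84);print(nm,'sole',line(p))
    p,_=reg(C,None,(f[0]-90,f[1]-160),(f[0]+90,f[1]+160),6,16);print(nm,'formbase',line(p),cv2.minAreaRect(p[:,:2].astype(np.float32)))
    c=px(505,272)
    p,_=reg(C,None,(c[0]-90,c[1]-75),(c[0]+90,c[1]+75),4,30);print(nm,'camera',cv2.minAreaRect(p[:,:2].astype(np.float32)))
    p,_=reg(C,None,(c[0]-90,c[1]-75),(c[0]+90,c[1]+75),60,140);print(nm,'cam hi',cv2.minAreaRect(p[:,:2].astype(np.float32)),p[:,2].max())
c=a[int(200):int(250*.8)]
i=np.hstack([cv2.resize(a[150:250,170:270],(400,400),interpolation=2),cv2.resize(a[140:220,290:370],(400,400),interpolation=2)])
cv2.imwrite('pics/c.png',i)
```

```text
rail [572. 300. 180.]
railL [586. 396. 176.]
railR [558. 187.  52.]
fin [476.  35. 121.]
toe [454. 125.  80.]
heel [496. -30.  75.]
cam [ 579. -295.  119.]
base [ 566. -273.   12.]
top rail (399, 'mid', array([571.7, 296. ]), 'yaw', np.float64(-0.1372), 'len', np.float64(221.0), 'z', array([169.2, 175.6, 179.5]))
top fin (71, 'mid', array([472.6,  36.6]), 'yaw', np.float64(0.2795), 'len', np.float64(55.0), 'z', array([117. , 120.6, 125.5]))
top sole (913, 'mid', array([468.9,  53.7]), 'yaw', np.float64(0.2495), 'len', np.float64(228.0), 'z', array([75.3, 79.6, 83.4]))
top formbase (672, 'mid', array([473.1,  48.5]), 'yaw', np.float64(-0.1321), 'len', np.float64(310.0), 'z', array([ 6.8, 10.8, 14.8])) ((474.2112121582031, 42.095703125), (308.66546630859375, 177.669677734375), 88.81784057617188)
top camera ((581.0325927734375, -294.3935546875), (146.0364990234375, 174.48321533203125), 88.98479461669922)
top cam hi ((588.5741577148438, -313.8324279785156), (80.17716217041016, 67.07439422607422), 87.02996063232422) 125.74174255223875
scene rail (215, 'mid', array([577.2, 290.6]), 'yaw', np.float64(-0.1404), 'len', np.float64(219.0), 'z', array([162.8, 175.4, 180.8]))
scene fin (45, 'mid', array([477.2,  36.1]), 'yaw', np.float64(0.2815), 'len', np.float64(62.0), 'z', array([114. , 121.1, 127. ]))
scene sole (407, 'mid', array([479.4,  55.4]), 'yaw', np.float64(0.2017), 'len', np.float64(236.0), 'z', array([70.5, 80.2, 83.4]))
scene formbase (491, 'mid', array([501.5,  32.5]), 'yaw', np.float64(-0.1034), 'len', np.float64(329.0), 'z', array([ 6.4, 11.1, 15.2])) ((477.0450134277344, 35.05828857421875), (177.60557556152344, 319.4817810058594), 0.06380569189786911)
scene camera ((578.9675903320312, -293.9684753417969), (178.4422149658203, 148.5289306640625), 0.6115483641624451)
scene cam hi ((590.7677001953125, -314.57635498046875), (81.1779556274414, 70.37507629394531), 84.63609313964844) 125.56735265723592
```

View pics/c.png

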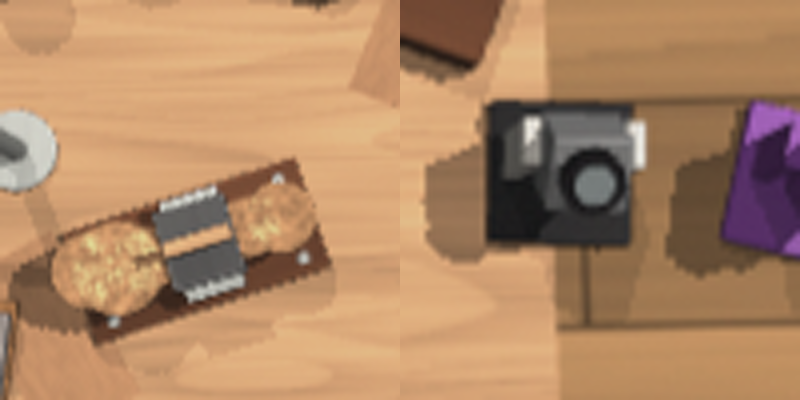

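step_arm(series=[24,40,-2,0.113,0,24,40,-2,0.113,0,24,40,-2,0.113,0,24,40,-2,0.113,0,24,40,-2,0.113,0,24,40,-2,0.113,0,24,40,-2,0.113,0,24,40,-2,0.113,0,24,40,-2,0.113,0,24,40,-2,0.113,0,24,40,-2,0.113,0,24,40,-2,0.113,0,24,40,-2,0.113,0,18,46,-2,0.117,0,0,0,0,0,0], squeeze=40)

```text
clock: 1.98
eef_pos: [473.7, 37.3, 201.8]
eef_rot: [-3.141, -0.001, 1.855]
wrist_force: [0.4, 0.1, 0.2]
finger_gap: 94.1
finger_force: 0.0
```

Run:
```python
from h import *
im,P=cloud('wrist','w1.png')
m=(P[...,2]>108)&(P[...,2]<130)&(abs(P[...,0]-474)<50)&(abs(P[...,1]-37)<50)
p=P[m][:,:2].astype(np.float32);print(len(p),cv2.minAreaRect(p),np.percentile(P[m][:,2],[10,50,90]))
m=(P[...,2]>72)&(P[...,2]<83)&(abs(P[...,0]-474)<130)&(abs(P[...,1]-45)<150)
p=P[m][:,:2].astype(np.float32);print(len(p),cv2.minAreaRect(p),np.percentile(P[m][:,2],[10,50,90]))
```

```text
809 ((476.1642150878906, 37.656959533691406), (11.442235946655273, 54.70709991455078), 16.142494201660156) [119.7323865  121.1198613  122.15490946]
8573 ((479.4966735839844, 77.07319641113281), (259.733642578125, 129.1699981689453), 78.64398193359375) [78.5825446  79.51789032 80.451791  ]
```

View pics/w1.png

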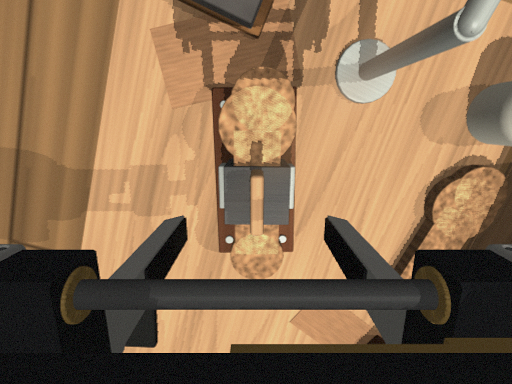

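The wrist view shows the fin at (257,195), lined up between the fingers. It measures (476, 37.5) with yaw 0.282. Descending now.

step_arm(series=[2,0,-40,0,0,0,0,-32,0,0,0,0,-10,0,0,0,0,-5,0,0.3,0,0,0,0,1,0,0,0,0,1,0,0,0,0,1,0,0,0,0,1,0,0,0,0,1,0,0,0,0,1], squeeze=50)

```text
clock: 3.28
eef_pos: [475.4, 35.0, 115.5]
eef_rot: [-3.142, 0.0, 1.85]
wrist_force: [0.3, 0.2, -0.2]
finger_gap: 27.3
finger_force: 0.0
```

step_arm(series=[0,0,0,0,1,0,0,0,0,1,0,0,0,0,1,0,0,0,0,1,0,0,0,0,1])

```text
clock: 3.9
eef_pos: [475.4, 35.0, 115.4]
eef_rot: [3.142, -0.0, 1.85]
wrist_force: [1.2, 0.3, -1.3]
finger_gap: 11.7
finger_force: 50.0
```

step_arm(series=[0,0,10,0,1,0,0,25,0,1,0,0,35,0,1,0,0,35,0,1,0,0,35,0,1,0,0,30,0,1,0,0,12,0,1,5,10,0,-0.02,1,10,26,0,-0.05,1,12,32,0,-0.05,1,12,32,0,-0.05,1,12,32,0,-0.05,1,12,32,0,-0.05,1,12,32,0,-0.05,1,12,32,0,-0.05,1,8,22,0,-0.03,1,3,6,0,-0.018,1,0,0,0,0,1])

```text
clock: 6.15
eef_pos: [573.3, 290.8, 296.5]
eef_rot: [-3.14, 0.001, 1.432]
wrist_force: [-0.8, -1.2, -6.1]
finger_gap: 11.9
finger_force: 50.0
```

Run:
```python
from h import *
print(manip.read_state()['eef_pos'])
im,P=cloud('top');im2,Q=cloud('scene')
for C in(P,Q):
  for zl,zh in((160,182),(283,300),(262,275)):
    m=(C[...,2]>zl)&(C[...,2]<zh)&(abs(C[...,0]-574)<60)&(abs(C[...,1]-294)<130)
    print(zl,m.sum(),cv2.minAreaRect(C[m][:,:2].astype(np.float32)) if m.sum()>3 else 0)
cv2.imwrite('pics/d.png',cv2.resize(np.hstack([im[100:250,60:210],im2[100:250,260:410]]),(800,400)))
```

```text
[573.25635297 290.77230537 296.53784875]
160 190 ((563.7190551757812, 238.38516235351562), (103.6700439453125, 17.965614318847656), 82.9913558959961)
283 28 ((574.251220703125, 273.0616455078125), (19.006711959838867, 23.764360427856445), 83.21870422363281)
262 170 ((569.0703125, 277.00762939453125), (30.25196647644043, 65.84850311279297), 83.02021026611328)
160 151 ((575.6135864257812, 292.1623840332031), (216.0729217529297, 20.15949821472168), 82.62741088867188)
283 51 ((577.1244506835938, 287.6279602050781), (51.845703125, 33.449283599853516), 53.06074142456055)
262 123 ((573.6825561523438, 289.56878662109375), (61.786590576171875, 68.91200256347656), 79.45467376708984)
```

View pics/d.png

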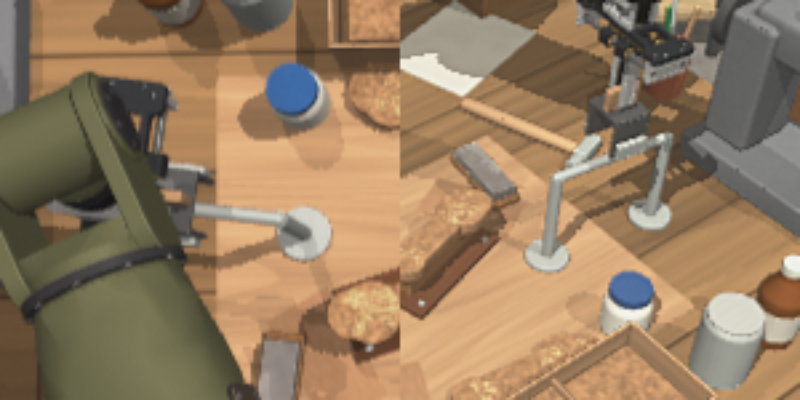

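The saddle is held level above the bar, centred about at (573, 291), and the bar sits at x≈572–575 there. Lowering.

step_arm(series=[0,0,-15,0,1,0,0,-25,0,1,0,0,-22,0,1,0,0,-10,0,1,0,0,-5,0,1,0,0,-3,0,1,0,0,-2,0,1,0,0,0,0,1])

```text
clock: 7.25
eef_pos: [573.5, 291.1, 215.7]
eef_rot: [3.141, -0.0, 1.432]
wrist_force: [0.1, -0.5, -5.4]
finger_gap: 11.7
finger_force: 50.0
```

step_arm(series=[0,0,-2,0,1,0,0,-1,0,1,0,0,0,0,1])

```text
clock: 7.62
eef_pos: [573.5, 291.1, 213.4]
eef_rot: [3.141, -0.001, 1.432]
wrist_force: [-3.4, -2.0, 4.7]
finger_gap: 11.5
finger_force: 50.0
```

step_arm(series=[0,0,0.5,0,0.85,0,0,0,0,0.75,0,0,0,0,0.65,0,0,0,0,0.6,0,0,0,0,0.6], squeeze=40)

```text
clock: 8.25
eef_pos: [573.4, 291.0, 212.9]
eef_rot: [-3.142, 0.0, 1.432]
wrist_force: [0.3, -0.2, 0.2]
finger_gap: 37.9
finger_force: 0.0
```

step_arm(series=[0,0,15,0,0.5,0,0,30,0,0.5,0,0,40,0,0.4,-8,-20,20,0,0.3,-12,-32,0,0.05,0,-12,-32,0,0.05,0,-12,-32,0,0.06,0,-12,-32,-10,0.06,0,-12,-32,-20,0.06,0,-12,-32,-30,0.06,0,-12,-32,-30,0.06,0,-8,-10,-20,0.02,0,0,0,0,0,0])

```text
clock: 9.88
eef_pos: [473.1, 36.6, 208.2]
eef_rot: [-3.141, -0.0, 1.85]
wrist_force: [-0.1, 0.4, 0.2]
finger_gap: 94.0
finger_force: 0.0
```

Run:
```python
from h import *
im,P=cloud('wrist');im2,Q=cloud('scene')
print(manip.read_state()['eef_pos'])
m=(P[...,2]>72)&(P[...,2]<84)&(abs(P[...,0]-475)<60)&(abs(P[...,1]-45)<130)
n,l,st,_=cv2.connectedComponentsWithStats(m.astype(np.uint8));k=1+st[1:,4].argmax()
p=P[l==k][:,:2]
for y in (0.27,0.282,0.29):
    d=np.array([-np.sin(y),np.cos(y)]);e=np.array([np.cos(y),np.sin(y)]);c=np.array([476,37.5])
    t=(p-c)@d;s=(p-c)@e
    print(y,t.min(),t.max(),[(q,s[abs(t-q)<4].min().round(1),s[abs(t-q)<4].max().round(1)) for q in(-30,-10,10,30)])
cv2.imwrite('pics/e.png',np.hstack([im[::1],im2])[:, :][:, :])
cv2.imwrite('pics/e.png',cv2.resize(im2[80:272,230:486],(800,600)))
```

```text
[474.13767378  37.35085274 209.43187198]
0.27 -97.35792859983137 120.7463859322111 [(-30, np.float64(-21.8), np.float64(23.3)), (-10, np.float64(-22.7), np.float64(22.7)), (10, np.float64(-22.6), np.float64(23.0)), (30, np.float64(-22.5), np.float64(22.6))]
0.282 -97.43705251762105 120.67095660966496 [(-30, np.float64(-22.1), np.float64(22.9)), (-10, np.float64(-22.8), np.float64(22.6)), (10, np.float64(-22.5), np.float64(23.1)), (30, np.float64(-22.2), np.float64(22.9))]
0.29 -97.48200754567227 120.61101606048449 [(-30, np.float64(-22.4), np.float64(22.7)), (-10, np.float64(-22.9), np.float64(22.5)), (10, np.float64(-22.4), np.float64(23.2)), (30, np.float64(-21.9), np.float64(23.1))]
```

View pics/e.png

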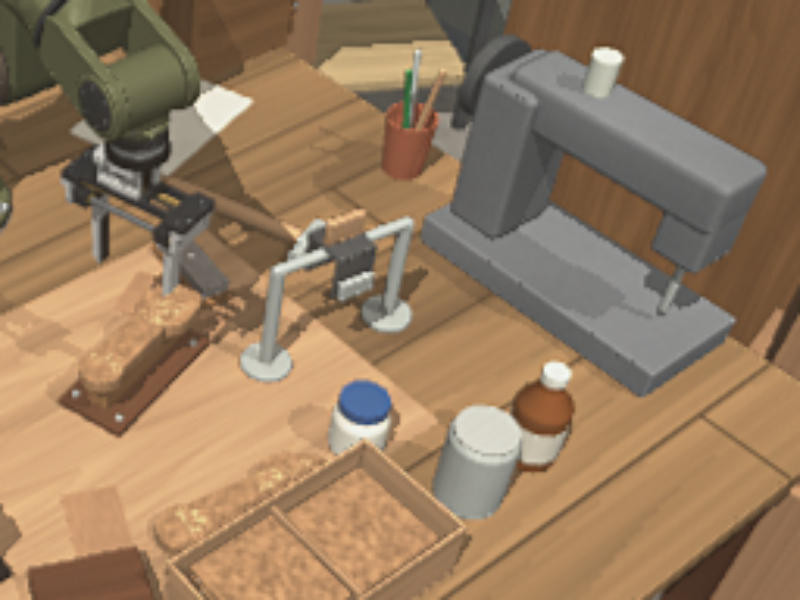

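The saddle hangs alone on the rail at (350,255). The sole's origin works out at about (477.6, 31.7) with yaw 0.28, so I'll grip about 10 mm toward the toe.

step_arm(series=[1,4,-40,0,0,0,0,-45,0,0,0,0,-34,0,0,0,0,-11,0,0,0,0,-3,0,0.3,0,0,0,0,0.6,0,0,0,0,1,0,0,0,0,1,0,0,0,0,1,0,0,0,0,1,0,0,0,0,1,0,0,0,0,1], squeeze=40)

```text
clock: 11.48
eef_pos: [474.5, 41.0, 75.2]
eef_rot: [3.141, 0.0, 1.852]
wrist_force: [-1.9, 0.7, 5.6]
finger_gap: 45.7
finger_force: 40.0
```

step_arm(series=[0,0,8,0,1,0,0,20,0,1,0,0,30,0,1,0,0,35,0,1,0,-5,35,-0.04,1,0,-8,35,-0.05,1,0,-8,35,-0.05,1,0,-8,35,-0.05,1,0,-6,35,-0.05,1,0,-6,30,-0.041,1,10,0,20,0,1,25,0,10,0,1,35,0,0,0,1,35,0,0,0,1,35,0,0,0,1,30,0,0,0,1,15,0,0,0,1,0,0,0,0,1])

```text
clock: 13.72
eef_pos: [659.8, 0.0, 401.9]
eef_rot: [-3.14, -0.0, 1.571]
wrist_force: [-1.1, 0.2, -1.7]
finger_gap: 45.8
finger_force: 40.0
```

Run:
```python
from h import *
s=manip.read_state();print(s['joints'],s['eef_pos'],s['eef_rot'],s['finger_force'])
z=np.load('c.npz');P=z['P']
i=manip.camera_info('top');f=192/np.tan(np.radians(i['fovy'])/2)
M=R.from_euler('xyz',i['orientation']).as_matrix()
a=z['a'];sub=a[140:220,290:370]
# dark base corner pixels read from the crop
for n,(u,v) in dict(tl=(487,102),tr=(632,104),br=(629,245),bl=(489,244)).items():
    r=M@np.array([(290+(u-400)/5-.4-i['cx'])/f,(140+v/5-.4-i['cy'])/f,1]);t=(8-i['eye'][2])/r[2];print(n,(i['eye']+t*r).round(1))
for nm,C in(('t',z['P']),('s',z['Q'])):
    m=(C[...,2]>7)&(C[...,2]<18)&(abs(C[...,0]-580)<65)&(abs(C[...,1]+295)<65)&((z['a'] if nm=='t' else z['b']).max(2)<75)
    p=C[m];print(nm,len(p),cv2.minAreaRect(p[:,:2].astype(np.float32)),np.median(p[:,2]))
```

```text
[-5.54492747e-02  5.28288977e-01  8.17502410e-01 -2.33234392e-05
  1.79755172e+00 -5.54706054e-02] [6.59751506e+02 3.04654441e-02 4.01907742e+02] [-3.13984363e+00 -7.43485574e-05  1.57081237e+00] 39.9994558095932
tl [ 643.7 -266.     8. ]
tr [ 640.2 -367.     8. ]
br [ 541.9 -360.9    8. ]
bl [ 544.7 -263.9    8. ]
t 341 ((591.9736328125, -312.6056823730469), (98.0412368774414, 100.03343963623047), 87.05271911621094) 11.45326698021563
s 292 ((595.7320556640625, -313.9143981933594), (91.73888397216797, 98.05455017089844), 89.68438720703125) 12.652617246316709
```

step_arm(series=[30,0,0,0,1,30,0,0,0,1,30,0,0,0,1,30,0,0,0,1,30,0,0,0,1,0,0,0,0,1])

```text
clock: 14.48
eef_pos: [767.1, 0.0, 382.0]
eef_rot: [3.115, -0.0, 1.571]
wrist_force: [-0.1, 0.4, -1.4]
finger_gap: 45.6
finger_force: 40.0
```

The tool begins tilting outward at the reach limit, in the direction I want. Continuing to push.

step_arm(series=[40,0,10,0,1,40,0,10,0,1,40,0,10,0,1,40,0,10,0,1,0,0,0,0,1])

```text
clock: 15.1
eef_pos: [802.6, -0.1, 358.2]
eef_rot: [3.025, -0.0, 1.571]
wrist_force: [0.7, 0.3, -1.4]
finger_gap: 45.5
finger_force: 40.0
```

Run:
```python
from h import *
s=manip.read_state();print(s['joints'],s['eef_pos'],s['eef_rot'])
```

```text
[-0.04738388  0.94460881  0.23601122  0.00576622  1.84438006 -0.04542771] [ 8.02609977e+02 -5.28992175e-02  3.58224159e+02] [ 3.02487291e+00 -4.44028678e-05  1.57072471e+00]
```

step_arm(series=[60,0,20,0,1,60,0,20,0,1,60,0,20,0,1,60,0,20,0,1])

```text
clock: 15.6
eef_pos: [846.6, 0.0, 347.0]
eef_rot: [2.878, 0.0, 1.571]
wrist_force: [-0.2, 0.7, -1.8]
finger_gap: 46.0
finger_force: 40.0
```

step_arm(series=[60,0,25,0,1,60,0,25,0,1,60,0,25,0,1,60,0,25,0,1,60,0,25,0,1])

```text
clock: 16.23
eef_pos: [892.3, 0.0, 356.2]
eef_rot: [2.693, 0.0, 1.571]
wrist_force: [0.2, 0.0, -1.5]
finger_gap: 45.3
finger_force: 40.0
```

step_arm(series=[60,0,25,0,1,60,0,25,0,1,0,0,0,0,1])

```text
clock: 16.6
eef_pos: [909.9, 0.0, 360.1]
eef_rot: [2.621, -0.0, 1.571]
wrist_force: [0.1, -0.1, -1.2]
finger_gap: 45.8
finger_force: 40.0
```

step_arm(series=[-15,0,0,0,1,-30,0,0,0,1,-40,0,0,0,1,-40,0,0,0,1,-40,0,0,0,1,-35,-10,0,0,1,-30,-20,0,0,1,-30,-30,0,-0.01,1,-30,-30,0,-0.01,1,-30,-30,0,-0.01,1,-30,-30,0,-0.01,1,-20,-30,0,0,1,-10,-20,0,0,1,0,0,0,0,1])

```text
clock: 18.35
eef_pos: [529.3, -200.9, 360.8]
eef_rot: [2.62, 0.0, 1.529]
wrist_force: [0.2, -0.3, -1.3]
finger_gap: 45.5
finger_force: 40.0
```

Tilt persists. Now to the view point: (485, -300, 261).

step_arm(series=[-8,-15,0,0,1,-12,-25,0,0,1,-12,-25,0,0,1,-8,-22,-10,0,1,-4,-12,-20,0,1,0,0,-25,0,1,0,0,-25,0,1,0,0,-15,0,1,0,0,-5,0,1,0,0,0,0,1,0,0,0,0,1])

```text
clock: 19.73
eef_pos: [486.3, -299.1, 261.2]
eef_rot: [2.619, 0.001, 1.531]
wrist_force: [-0.5, 1.9, -0.8]
finger_gap: 45.5
finger_force: 40.0
```

Run:
```python
from h import *
s=manip.read_state();print(s['eef_pos'],s['eef_rot'],s['finger_force'],abs(s['qd']).max())
b,Q=cloud('scene','s9.png');a,P=cloud('top')
cv2.imwrite('pics/f.png',np.hstack([cv2.resize(b[150:340,110:300],(400,400)),cv2.resize(b[60:230,260:430],(400,400))]))
c=np.array([492.6,-309.5,248]);Rv=R.from_euler('yz',[-np.pi/6,-.04]).as_matrix()
for n,C,im in(('s',Q,b),('t',P,a)):
    L=(C-c)@Rv
    hs=im.astype(int);m=(abs(L[...,0])<45)&(abs(L[...,1])<150)&(abs(L[...,2]-20)<12)&(hs[...,2]-hs[...,0]>40)
    p=L[m];print(n,len(p))
    if len(p)>20:
        A=np.c_[p[:,:2],np.ones(len(p))];k=np.linalg.lstsq(A,p[:,2],rcond=None)[0]
        print('plane',k,'yrange',np.percentile(p[:,1],[.5,99.5]),cv2.minAreaRect(p[:,:2].astype(np.float32)))
```

```text
[ 486.27664494 -299.116773    261.16595573] [2.61897754e+00 7.86352394e-04 1.53082439e+00] 39.99959170818329 0.0027754155178683453
s 437
plane [-1.35598527e-01  4.41577736e-03  1.99232830e+01] yrange [-90.56675798 122.428963  ] ((4.512092590332031, 17.16071319580078), (218.09896850585938, 72.36036682128906), 88.62834167480469)
t 977
plane [-2.68643129e-02 -1.82058484e-03  1.96431548e+01] yrange [-87.54889886 126.73127716] ((2.5717926025390625, 19.07073974609375), (75.28422546386719, 216.5619659423828), 2.906996488571167)
```

View pics/f.png

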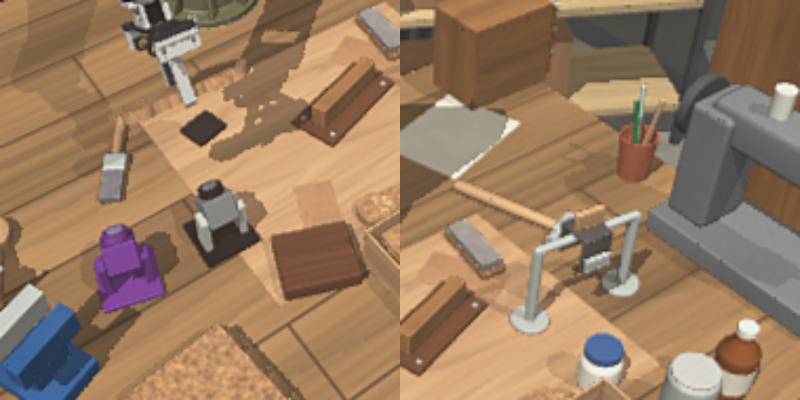

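The sole is held tilted with its underside to the camera, near (170,100). It measures within about 5 mm and 2° of the target. The saddle still hangs on the rail at (595,240). Handing in.

```bash
python3 -c "
from cell import manip;print(manip.sign_off())"
```

```text
the job is handed in; nothing more can be done
None
```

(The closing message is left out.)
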